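Balance a brake pad on a domed gauge rest and lock the laser head over it

TASK

Check the smaller of the two brake pads on the laser thickness gauge. Take it out of the rack and lay it flat on its backing plate on the mat, then take it up again and set it gently, plate down, on top of the domed rest, so that it balances there level by itself when let go. Then slide the laser head all the way out over it to its stop and throw the cam lever fully over towards the robot, so that the rod is clamped and the pad is still balanced; leave the bigger pad in the rack, and the oil filter behind the rack and the blue carton where they are.

Things in the scene. Friction and masses are not known exactly. Their poses are not given: they have to be found in the camera images.
- pad: The smaller brake pad, 0.24 kg: 5 mm dark steel plate with an 11 mm lining on one face. Origin: centre of the plate's bare face, under the centre of mass. x: along its 104 mm, y: across its 44 mm, z: out through the lining. Long sides flush over the middle 76 mm; lugs 18 mm wide at the ends. Starts standing on a long side in a rack slot, y up, lining facing along the rack's +x, leaning 6 deg at most
- pad_big: The bigger brake pad of the same make, 134 x 58 x 16 mm, same axes. It stands in the other slot of the rack (which slot is which varies) and stays there
- rack: Fixed grey plastic rack, 190 mm (its x, roughly away from the robot) by 150 mm (y), floor 8 mm thick. Origin: centre of its underside. Two slots run along its y, at x = -55 and +55 mm. The ribs that hold the pads are 36 mm high above the bench and stand 29 to 55 mm either side of the slot's middle, so the middle 58 mm of each slot is open down to the floor
- mat: Fixed light grey rubber bench mat, 140 mm (x) by 200 mm (y), 3 mm thick, kept clear: room to lay the pad down. Origin: centre of its underside
- stand: Laser thickness gauge, fixed. Origin: on the bench under the dome; y from the dome towards the column, z up. Base 20 mm high, x -50 to +70, y -70 to +270 mm. The domed rest on the origin is a smooth polished steel half ball, 80 mm across (radius 40 mm), on a round foot up to 86 mm across. The rod clamp and column stand at y = 173 to 217 mm, up to 224 mm high
- dome_top (a point): The highest point of the dome, 80 mm above the bench. A flat part settles at about 1.7 degrees of tilt for each mm that its centre of mass lies off this point
- rod (a joint): Travel of the cross rod with the laser head, in m: 0 drawn fully back, 0.120 on its stop with the head exactly above the dome. It slides along the stand's -y with about 3 N of friction while the lever is open, and is gripped while the lever is shut
- head_top (a point): Centre of the top face of the dark laser head at the rod's end, 209 mm above the bench. The head is a block 34 mm along the stand's x, 44 mm along its y, 62 mm high, and can be pinched across its x sides from above. The rod, 16 mm thick with its axis 29 mm below the top face, leaves it towards the stand's +y
- lever (a joint): Angle of the cam lever in rad: 0 thrown open, leaning 15 degrees past upright to the stand's +x; 1.90 fully shut, lying level towards the stand's -x (the robot side). The cam bites from about 1.0, goes over centre at 1.73 and stops at 1.90. Takes up to about 8 N at the tip; stays where it is left
- lever_tip (a point): The free end of the cam lever, 85 mm from its pivot. Its last 36 mm is a black grip 22 mm wide (along the stand's y) and 10 mm thick
- lever_pivot (a point): Pivot of the cam lever on top of the rod clamp, 214 mm above the bench; its axis runs along the stand's y
- filter: White oil filter with a blue band standing behind the rack, 76 mm in diameter, 88 mm high; a bystander. Origin: centre of its underside
- carton: Blue parts carton with a paper label lying on the bench, 75 x 110 x 45 mm; a bystander. Origin: centre of its underside

How it is judged:
By the outcome, as a careful person would: the job done as asked, in the order asked, and still so for the second after the job is handed in, with the robot touching nothing.
It also fails if it takes over 72 s, if anything falls off the work surface, if the arm or the gripper's body presses on something with over 40 N, if the wrist force passes 120 N, or if a joint passes its speed limit or range.

ROBOT

A 7-joint arm with a two-finger parallel gripper is mounted at the origin on the work surface. World frame = base frame: x ahead of the robot, y to its left, z up, the work surface at z = 0. Lengths are in mm, angles in rad, forces in N, time in s.
With the tool pointing down it reaches from about 425 to 875 mm from the base axis. Payload 8.4 kg.
Tool frame: the origin (TCP) lies midway between the tips of the shut fingers; the grasp point (between the pads) lies 19 mm behind it (robot.grip_point_offset is the distance from the TCP to the grasp point, in mm); z points along the fingers, y is the line along which they close (so a half turn about z gives the same grasp; the last joint's range is limited). The gripper opens to 85 mm and grips with 20 to 120 N. Pads are 22 mm wide; open, the fingers measure 114 mm over their backs; the gripper's body (76 mm by 85 mm) begins 54 mm behind the grasp point. The pads swing forward as they close: fully open they stand 13 mm farther back than shut.
Start: joints at [-1.265, 0.333, 0.04, 1.465, -0.013, 1.343, -0.059], TCP at [255.991, 597.438, 231.308] pointing down, gripper open.
Joint ranges: [-2.58, 2.58], [-0.38, 2.09], [-1.3, 1.39], [0.25, 2.4], [-1.5, 4.64], [0.08, 2.09], [-2.65, 2.65]. Speed limits (rad/s): [2.22, 2.22, 2.79, 2.79, 3.14, 3.14, 3.14].

INTERFACE

Orientations are given as a unit quaternion [w, x, y, z].
In Python, from rig import robot gives the robot as it stands.
- The arm moves only by the tool servo_tool, never from a script. Its argument "commands" is a list of rows, each an object of numbers: "grip": the closure, from 0 (fully open) to 1 (shut); "dx", "dy", "dz": the shift along the tool's x, y, z in cm; "roll": the turn about the tool's z in degrees. A call has 1 to 12 rows; each row is the pose to reach, as a shift and turn from the pose commanded when the call began, along the tool's axes at that moment; what a row does not reach only later rows make up. A row lasts 1/10 s, in which the tool goes at most 50 mm and 8.59 degrees, less where a joint would pass 70% of its speed; a pose out of reach is approached as far as the arm can. A call with a gripper value outside its range is refused whole. The fingers move at their own pace and stop on an object; the grip force is fixed at half the most. Time passes only in rows, so rows that repeat a pose let the fingers close. It gives the time, the measured TCP pose, the force, the opening and the grip force at its end, in the units of the state.
- robot.state(): the state, without advancing time (a new reading comes with each control period).
- robot.grab_frame(name): name is "scene" or "top" or "wrist"; returns the picture (384x512x3 uint8, red, green, blue); there is no depth.
- robot.camera_model(name): a dict with "fx", "fy", "cx", "cy" (pixels), "extrinsics" (4x4, takes a point from camera to world coordinates); the wrist camera has in their place "tool_from_camera" (4x4, takes a point from camera to tool coordinates, whose origin is the TCP and whose axes are the flange's). Camera axes: x right, y down, z forward; pixel columns grow to the right and rows downward; lengths in mm; the calibration is good to about 2 mm. The wrist camera is an equidistant fisheye: a pixel r from the principal point sees the ray r / f radians off the axis. A picture is of the moment at which its call begins: read the wrist's pose just before it. camera_model takes no time and is no camera call.
- robot.job_done(): hands the job in; it is judged then, once.
The state is a dict: "clock": time; "qpos": joint angles; "dq": joint speeds; "effort": joint torques, N m; "tool_pos": TCP position; "orientation": TCP orientation; "wrist_force": force on the tool from outside, world axes, zero at the start; "torque": the same for the moment, N m; "opening": finger opening in mm; "gripper_force": force on a finger pad.
Only numpy, scipy, OpenCV 4.12 (cv2) and the standard library are available. Lean on these libraries where they do the work, as an engineer would, in place of code of your own. Each camera call takes 0.05 s, during which the arm holds its last target. There are 200 camera calls.

## Working session

There is one attempt and no reset: what is moved stays moved. The work goes in short steps, Python scripts to look and compute and a tool call to move; the robot and the scene stay as the last step left them, time stands still between calls to the robot, and variables do not carry over. Pictures are saved under pics/ and viewed, at most 10 in all, crops included, and the job is handed in when it is done.

Besides the shell and the picture viewer there is one more tool, called after "Call:" as name(argument=value, ...), one argument or row to a line, values as JSON. servo_tool: Moves the arm, as the interface text tells. Its arguments: {"type":"object","properties":{"commands":{"type":"array"}},"required":["commands"]}

```bash
mkdir -p pics; ls
python3 - <<'E'
from rig import robot
import cv2,numpy as np
s=robot.state(); print({k:np.round(v,3).tolist() for k,v in s.items()}); print(robot.grip_point_offset)
for n in ['scene','top','wrist']:
    m=robot.camera_model(n); print(n,{k:np.round(v,3).tolist() for k,v in m.items()})
a=robot.grab_frame('scene');b=robot.grab_frame('top')
cv2.imwrite('pics/s0.png',a[:,:,::-1]);cv2.imwrite('pics/t0.png',b[:,:,::-1])
E
```

```text
pics
{'clock': 0.0, 'qpos': [-1.265, 0.334, 0.04, 1.466, -0.013, 1.343, -0.058], 'dq': [-0.0, 0.001, 0.001, -0.001, -0.0, -0.001, 0.001], 'effort': [0.001, -65.856, 1.366, -40.555, 0.017, 0.013, -0.0], 'tool_pos': [255.848, 597.034, 230.414], 'orientation': [-0.0, 0.201, 0.98, -0.001], 'wrist_force': [0.079, 0.085, -0.245], 'torque': [-0.017, -0.03, -0.005], 'gripper_force': 0.0, 'opening': 85.357}
18.700000000000003
scene {'fx': 373.847, 'fy': 373.847, 'cx': 253.838, 'cy': 189.713, 'extrinsics': [[-0.334, 0.744, -0.579, 1113.553], [0.942, 0.274, -0.191, 161.229], [0.016, -0.609, -0.793, 904.672], [0.0, 0.0, 0.0, 1.0]]}
top {'fx': 398.474, 'fy': 398.474, 'cx': 263.29, 'cy': 192.592, 'extrinsics': [[0.094, -0.971, 0.218, 329.466], [-0.996, -0.093, 0.016, -35.017], [0.005, -0.218, -0.976, 1310.714], [0.0, 0.0, 0.0, 1.0]]}
wrist {'fx': 297.319, 'fy': 297.319, 'cx': 257.183, 'cy': 185.592, 'tool_from_camera': [[0.001, -0.96, -0.279, 70.453], [1.0, 0.0, 0.001, 0.155], [-0.001, -0.279, 0.96, -142.835], [0.0, 0.0, 0.0, 1.0]]}
```

View pics/s0.png

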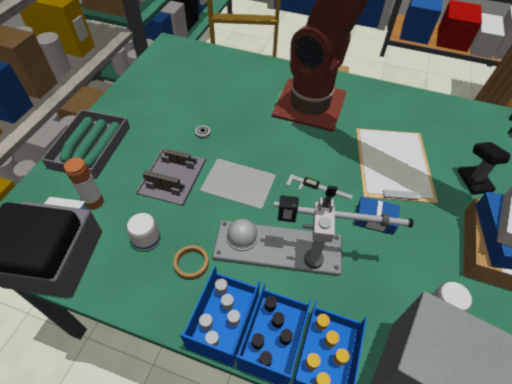

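View pics/t0.png

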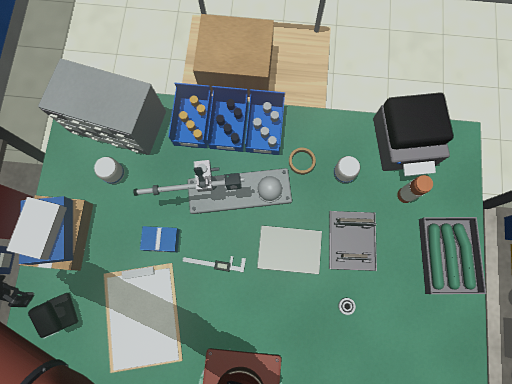

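The scene view shows the rack at about (172,176), the mat at (240,183), the dome at (242,232) and the lever at (330,195). In the top view the rack is at (353,240), the mat at (290,250), the dome at (270,187) and the head at (233,181).

```bash
cat > h.py <<'E'
from rig import robot
import cv2,numpy as np
from scipy.spatial.transform import Rotation as R
def quat(q): return R.from_quat(np.roll(q,-1))
def pose():
    s=robot.state(); return quat(s['orientation']),np.array(s['tool_pos'])
def ray(n,uv,P=None):
    m=robot.camera_model(n); u=(uv[0]-m['cx'])/m['fx']; v=(uv[1]-m['cy'])/m['fy']
    if n!='wrist':
        E=np.array(m['extrinsics']); d=np.array([u,v,1.])
        return E[:3,3],E[:3,:3]@d
    E=np.array(m['tool_from_camera']); r=np.hypot(u,v); k=np.sinc(r/np.pi)
    d=np.array([u*k,v*k,np.cos(r)]); Rt,t=P
    return Rt.apply(E[:3,3])+t, Rt.apply(E[:3,:3]@d)
def onz(n,uv,z,P=None):
    o,d=ray(n,uv,P); return o+d*(z-o[2])/d[2]
def proj(n,X,P=None):
    m=robot.camera_model(n); X=np.array(X,float)
    E=np.array(m['extrinsics'] if n!='wrist' else m['tool_from_camera'])
    if n=='wrist': X=P[0].inv().apply(X-P[1])
    c=E[:3,:3].T@(X-E[:3,3])
    if n!='wrist': k=1/c[2]
    else:
        h=np.hypot(c[0],c[1]); k=np.arctan2(h,c[2])/h
    return np.array([m['cx']+m['fx']*c[0]*k,m['cy']+m['fy']*c[1]*k])
def tri(*rays):
    A=0;b=0
    for o,d in rays:
        d=d/np.linalg.norm(d); M=np.eye(3)-np.outer(d,d); A=A+M; b=b+M@o
    X=np.linalg.solve(A,b); return X,[np.linalg.norm((np.eye(3)-np.outer(d,d)/(d@d))@(X-o)) for o,d in rays]
def snap(n,f=None):
    P=pose(); a=robot.grab_frame(n)[:,:,::-1].copy()
    if f: cv2.imwrite('pics/'+f,a)
    return a,P
def rel(P,X):  # world displacement target -> tool axes cm
    return P[0].inv().apply(np.array(X)-P[1])/10
E
python3 - <<'E'
from h import *
for nm,uv,z in [('rack',[(331,212),(375,213),(376,270),(330,268)],8),('mat',[(261,226),(322,229),(319,273),(257,267)],3),('base',[(189,190),(288,170),(292,201),(191,213)],20),('padfar',[(335,221),(375,222)],45),('padnear',[(336,254),(371,258)],45),('filter',[(348,169)],88),('dome',[(270,187)],60),('head',[(233,181)],209)]:
    print(nm,[np.round(onz('top',p,z)[:2]).tolist() for p in uv])
P=pose(); print(P[0].as_matrix().round(2))
E
```

```text
rack [[576.0, -244.0], [586.0, -389.0], [401.0, -399.0], [393.0, -251.0]]
mat [[508.0, -17.0], [517.0, -218.0], [374.0, -218.0], [374.0, -17.0]]
base [[603.0, 232.0], [703.0, -90.0], [598.0, -111.0], [527.0, 215.0]]
padfar [[541.0, -252.0], [550.0, -380.0]]
padnear [[436.0, -261.0], [434.0, -372.0]]
filter [[705.0, -277.0]]
dome [[629.0, -35.0]]
head [[601.0, 72.0]]
[[-0.92  0.39 -0.  ]
 [ 0.39  0.92 -0.  ]
 [-0.   -0.   -1.  ]]
```

Call:
servo_tool(
  commands=[
    {"dx":-29.7,"dy":-25,"dz":-7,"roll":30},
    {"dx":-29.7,"dy":-25,"dz":-7,"roll":30},
    {"dx":-29.7,"dy":-25,"dz":-7,"roll":30},
    {"dx":-29.7,"dy":-25,"dz":-7,"roll":30},
    {"dx":-29.7,"dy":-25,"dz":-7,"roll":30},
    {"dx":-29.7,"dy":-25,"dz":-7,"roll":30},
    {"dx":-29.7,"dy":-25,"dz":-7,"roll":30},
    {"dx":-44.1,"dy":-46.1,"dz":-7,"roll":65},
    {"dx":-44.1,"dy":-46.1,"dz":-7,"roll":65},
    {"dx":-44.1,"dy":-46.1,"dz":-7,"roll":65},
    {"dx":-44.1,"dy":-46.1,"dz":-7,"roll":65},
    {"dx":-44.1,"dy":-46.1,"dz":-7,"roll":65},
  ],
)

```text
$.commands[0]: bad value
```

Call:
servo_tool(
  commands=[
    {"grip":0,"dx":-29.7,"dy":-25,"dz":-7,"roll":30},
    {"grip":0,"dx":-29.7,"dy":-25,"dz":-7,"roll":30},
    {"grip":0,"dx":-29.7,"dy":-25,"dz":-7,"roll":30},
    {"grip":0,"dx":-29.7,"dy":-25,"dz":-7,"roll":30},
    {"grip":0,"dx":-29.7,"dy":-25,"dz":-7,"roll":30},
    {"grip":0,"dx":-29.7,"dy":-25,"dz":-7,"roll":30},
    {"grip":0,"dx":-29.7,"dy":-25,"dz":-7,"roll":30},
    {"grip":0,"dx":-44.1,"dy":-46.1,"dz":-7,"roll":65},
    {"grip":0,"dx":-44.1,"dy":-46.1,"dz":-7,"roll":65},
    {"grip":0,"dx":-44.1,"dy":-46.1,"dz":-7,"roll":65},
    {"grip":0,"dx":-44.1,"dy":-46.1,"dz":-7,"roll":65},
    {"grip":0,"dx":-44.1,"dy":-46.1,"dz":-7,"roll":65},
  ],
)

```text
clock: 1.3
tool_pos: [468.6, 44.5, 300.0]
orientation: [-0.0, 0.698, 0.716, 0.0]
wrist_force: [1.8, 1.0, -0.3]
opening: 85.5
gripper_force: 0.0
```

Call:
servo_tool(
  commands=[
    {"grip":0,"dx":-35.5,"dy":-2.7,"dz":3,"roll":0},
    {"grip":0,"dx":-35.5,"dy":-2.7,"dz":3,"roll":0},
    {"grip":0,"dx":-35.5,"dy":-2.7,"dz":3,"roll":0},
    {"grip":0,"dx":-35.5,"dy":-2.7,"dz":3,"roll":0},
    {"grip":0,"dx":-35.5,"dy":-2.7,"dz":3,"roll":0},
    {"grip":0,"dx":-35.5,"dy":-2.7,"dz":3,"roll":0},
    {"grip":0,"dx":-35.5,"dy":-2.7,"dz":3,"roll":0},
    {"grip":0,"dx":-35.5,"dy":-2.7,"dz":3,"roll":0},
    {"grip":0,"dx":-35.5,"dy":-2.7,"dz":3,"roll":0},
  ],
)

```text
clock: 2.2
tool_pos: [451.8, -310.7, 269.5]
orientation: [-0.0, 0.697, 0.717, -0.001]
wrist_force: [0.1, 0.8, 0.5]
opening: 85.2
gripper_force: 0.0
```

Run:
```python
from h import *
a,P=snap('wrist','w1.png'); print(P[1],P[0].as_matrix().round(3))
for X in [(434,-320,52),(545,-317,60)]: print(proj('wrist',X,P))
```

```text
[ 451.82039366 -310.68659777  269.50266047] [[-0.027  1.    -0.002]
 [ 1.     0.027 -0.001]
 [-0.001 -0.002 -1.   ]]
[242.47794639 166.22638215]
[332.00308272 168.15760871]
```

View pics/w1.png

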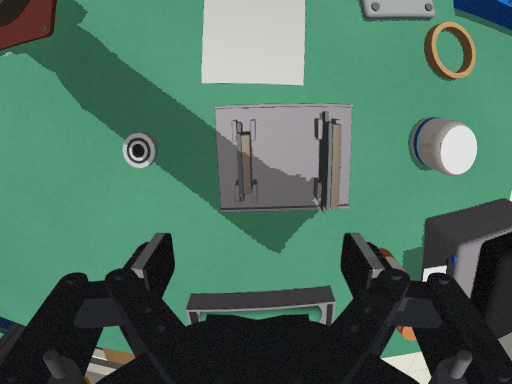

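The wrist view shows the small pad at about (246,163), in the near slot, tan lining to the right (world +x). The big pad is at (333,165).

Run:
```python
import cv2
a=cv2.imread('pics/w1.png')[98:216,208:360]
cv2.imwrite('pics/w1c.png',cv2.resize(a,None,fx=5,fy=5,interpolation=cv2.INTER_CUBIC))
```

```text
(no output)
```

View pics/w1c.png

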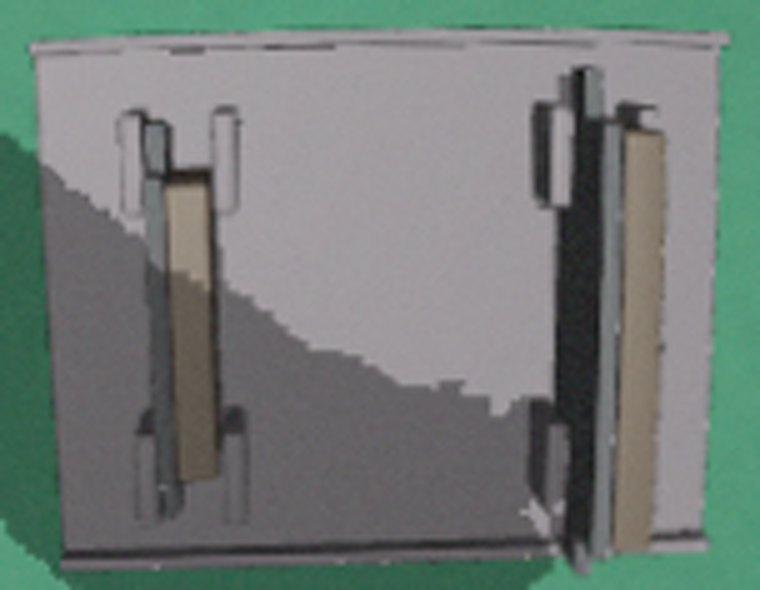

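The small pad's lining top edge runs from crop (189,175) to (197,481), and its plate ends are at (155,122) and (170,516). The rack ribs are visible around both.

Run:
```python
from h import *
P=pose()
c=lambda u,v:(208+u/5,98+v/5)
for nm,p,z in [('plateL',c(147,200),50),('plateL2',c(157,460),50),('linR',c(212,180),50),('linR2',c(217,478),50),('end1',c(155,122),42),('end2',c(170,516),42),('ribL',c(131,112),36),('ribL2',c(147,522),36),('ribR',c(225,107),36),('ribR2',c(234,520),36),('rk',c(33,45),8),('rk',c(728,38),8),('rk',c(706,550),8),('rk',c(64,565),8)]:
    print(nm,onz('wrist',p,z,P).round(1))
```

```text
plateL [ 427.9 -283.2   50. ]
plateL2 [ 431.4 -349.7   50. ]
linR [ 443.7 -277.9   50. ]
linR2 [ 446.9 -354.    50. ]
end1 [ 428.9 -264.5   42. ]
end2 [ 434.6 -367.5   42. ]
ribL [ 422.4 -262.5   36. ]
ribL2 [ 428.2 -371.5   36. ]
ribR [ 446.1 -260.7   36. ]
ribR2 [ 451.6 -370.2   36. ]
rk [ 393.2 -246.4    8. ]
rk [ 584.7 -235.4    8. ]
rk [ 593.2 -386.     8. ]
rk [ 402.2 -395.7    8. ]
```

Call:
servo_tool(
  commands=[
    {"grip":0.3,"dx":-0.5,"dy":-1.45,"dz":10,"roll":-1.5},
    {"grip":0.3,"dx":-0.5,"dy":-1.45,"dz":10,"roll":-1.5},
    {"grip":0.3,"dx":-0.5,"dy":-1.45,"dz":14,"roll":-1.5},
    {"grip":0.3,"dx":-0.5,"dy":-1.45,"dz":18,"roll":-1.5},
    {"grip":0.3,"dx":-0.5,"dy":-1.45,"dz":22,"roll":-1.5},
    {"grip":0.3,"dx":-0.5,"dy":-1.45,"dz":24.8,"roll":-1.5},
    {"grip":0.3,"dx":-0.5,"dy":-1.45,"dz":24.8,"roll":-1.5},
    {"grip":1,"dx":-0.5,"dy":-1.45,"dz":24.8,"roll":-1.5},
    {"grip":1,"dx":-0.5,"dy":-1.45,"dz":24.8,"roll":-1.5},
    {"grip":1,"dx":-0.5,"dy":-1.45,"dz":24.8,"roll":-1.5},
    {"grip":1,"dx":-0.5,"dy":-1.45,"dz":24.8,"roll":-1.5},
    {"grip":1,"dx":-0.5,"dy":-1.45,"dz":24.8,"roll":-1.5},
  ],
)

```text
clock: 3.45
tool_pos: [435.7, -314.9, 23.5]
orientation: [-0.002, 0.687, 0.727, -0.0]
wrist_force: [-17.1, 2.9, 17.1]
opening: 14.9
gripper_force: 60.5
```

Call:
servo_tool(
  commands=[
    {"grip":1,"dx":0,"dy":0,"dz":-3,"roll":0},
    {"grip":1,"dx":0,"dy":0,"dz":-7,"roll":0},
    {"grip":1,"dx":2,"dy":0.5,"dz":-9,"roll":0},
    {"grip":1,"dx":6,"dy":1.5,"dz":-9,"roll":0},
    {"grip":1,"dx":10,"dy":2.5,"dz":-9,"roll":0},
    {"grip":1,"dx":14,"dy":3.5,"dz":-9,"roll":0},
    {"grip":1,"dx":18,"dy":4,"dz":-9,"roll":0},
    {"grip":1,"dx":19.5,"dy":4,"dz":-7,"roll":0},
    {"grip":1,"dx":19.5,"dy":4,"dz":-4,"roll":0},
    {"grip":1,"dx":19.5,"dy":4,"dz":-3,"roll":0},
  ],
)

```text
clock: 4.45
tool_pos: [466.3, -116.3, 51.0]
orientation: [-0.001, 0.686, 0.728, -0.0]
wrist_force: [-0.4, 0.2, -1.5]
opening: 15.2
gripper_force: 59.4
```

Run:
```python
from h import *
b,P=snap('wrist','w2.png'); print(P[1],robot.state()['opening'],robot.state()['wrist_force'])
```

```text
[ 466.34536935 -116.26624296   50.98099765] 15.418998492477389 [-1.14714626  1.13838399 -2.6146213 ]
```

View pics/w2.png

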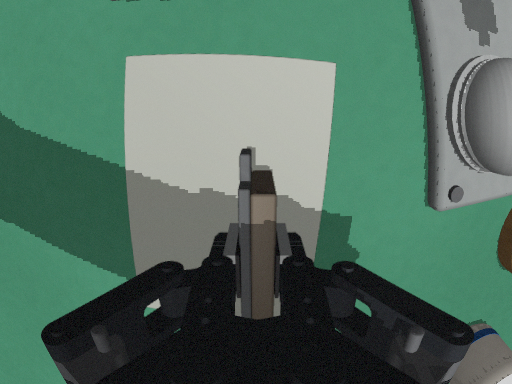

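The pad is held straight, with the plate on the left (world -x), the lining on the right, and the mat beneath.

Call:
servo_tool(
  commands=[
    {"grip":1,"dx":0,"dy":0,"dz":2.5,"roll":0},
    {"grip":1,"dx":0,"dy":0,"dz":2.8,"roll":0},
    {"grip":1,"dx":0,"dy":0,"dz":3.0,"roll":0},
    {"grip":1,"dx":0,"dy":0,"dz":3.1,"roll":0},
    {"grip":1,"dx":0,"dy":0,"dz":3.2,"roll":0},
  ],
)

```text
clock: 5.0
tool_pos: [467.9, -117.8, 21.0]
orientation: [0.0, 0.687, 0.727, 0.001]
wrist_force: [0.5, -0.1, -3.0]
opening: 15.1
gripper_force: 59.4
```

Call:
servo_tool(
  commands=[
    {"grip":1,"dx":0,"dy":0,"dz":0.1,"roll":0},
    {"grip":1,"dx":0,"dy":0,"dz":0.2,"roll":0},
    {"grip":1,"dx":0,"dy":0,"dz":0.25,"roll":0},
    {"grip":1,"dx":0,"dy":0,"dz":0.3,"roll":0},
    {"grip":1,"dx":0,"dy":0,"dz":0.3,"roll":0},
  ],
)

```text
clock: 5.5
tool_pos: [467.6, -117.5, 18.4]
orientation: [-0.0, 0.686, 0.727, 0.001]
wrist_force: [-8.0, 2.8, 24.0]
opening: 15.3
gripper_force: 63.5
```

Call:
servo_tool(
  commands=[
    {"grip":0,"dx":0,"dy":0,"dz":0,"roll":0},
    {"grip":0,"dx":0,"dy":0,"dz":-0.2,"roll":0},
    {"grip":0,"dx":0,"dy":0,"dz":-0.3,"roll":0},
    {"grip":0,"dx":0,"dy":0,"dz":-0.3,"roll":0},
    {"grip":0,"dx":0,"dy":0,"dz":-0.3,"roll":0},
    {"grip":0,"dx":0,"dy":0,"dz":-0.3,"roll":0},
    {"grip":0,"dx":0,"dy":-1,"dz":-0.3,"roll":0},
    {"grip":0,"dx":0,"dy":-2,"dz":-0.3,"roll":0},
    {"grip":0,"dx":0,"dy":-3,"dz":-0.3,"roll":0},
    {"grip":0,"dx":0,"dy":-3.4,"dz":-0.3,"roll":0},
  ],
)

```text
clock: 6.5
tool_pos: [431.7, -119.4, 19.9]
orientation: [-0.001, 0.687, 0.727, 0.0]
wrist_force: [0.3, 0.8, 0.2]
opening: 85.2
gripper_force: 0.3
```

Call:
servo_tool(
  commands=[
    {"grip":0,"dx":0,"dy":-0.3,"dz":0,"roll":0},
    {"grip":0,"dx":0,"dy":-0.6,"dz":0,"roll":0},
    {"grip":0,"dx":0,"dy":-0.9,"dz":0,"roll":0},
    {"grip":0,"dx":0,"dy":-1.2,"dz":0,"roll":0},
    {"grip":0,"dx":0,"dy":-1.5,"dz":0,"roll":0},
    {"grip":0,"dx":0,"dy":-1.8,"dz":0,"roll":0},
    {"grip":0,"dx":0,"dy":-1.8,"dz":0,"roll":0},
  ],
)

```text
clock: 7.2
tool_pos: [414.8, -120.5, 20.0]
orientation: [-0.0, 0.686, 0.727, -0.0]
wrist_force: [0.1, 0.5, 0.6]
opening: 85.4
gripper_force: 0.0
```

Run:
```python
from h import *
b,P=snap('wrist','w3.png'); print(P[1],robot.state()['opening'],robot.state()['wrist_force'])
```

```text
[ 414.84890266 -120.47949839   19.97737612] 85.35979838279057 [0.57170378 0.26125771 0.582049  ]
```

View pics/w3.png

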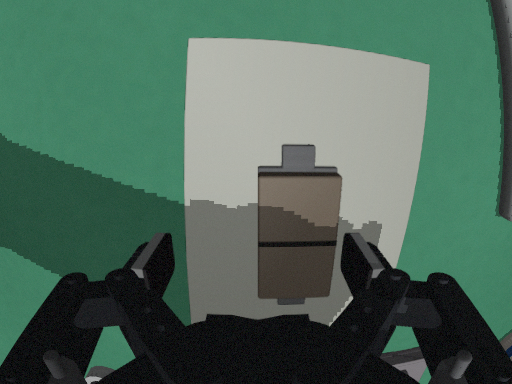

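The pad lies flat with the lining up. Its lining corners are at about (259,174), (340,175), (330,297) and (259,297), and the lug ends are at (298,145) and (291,304).

Run:
```python
from h import *
P=pose(); a=cv2.imread('pics/w3.png')
q=[onz('wrist',p,19,P) for p in [(259,174),(340,175),(330,297),(259,297)]]
print(np.round(q,1)[:,:2].tolist(), np.mean(q,0).round(1))
l=[onz('wrist',p,8,P) for p in [(298,145),(291,304)]]
print(np.round(l,1)[:,:2].tolist(),np.mean(l,0).round(1), np.hypot(*(l[0]-l[1])[:2]))
d=(l[0]-l[1]);print('yaw',np.degrees(np.arctan2(d[1],d[0])), 'lining yaw',[np.degrees(np.arctan2(*(q[i]-q[j])[[1,0]])) for i,j in((0,3),(1,2))])
c=(np.mean(q,0)+np.mean(l,0))/2; print(c, rel(P,[c[0],c[1],P[1][2]]),np.degrees(np.arctan2(P[0].as_matrix()[1,0],P[0].as_matrix()[0,0])))
```

```text
[[414.7, -85.2], [456.1, -83.2], [462.7, -159.5], [419.2, -160.3]] [ 438.2 -122.1   19. ]
[[434.5, -70.9], [441.2, -173.9]] [ 437.8 -122.4    8. ] 103.20873835969445
yaw 93.69412206673486 lining yaw [np.float64(93.4792915746186), np.float64(94.9392944023601)]
[ 438.00244307 -122.24690605   13.5       ] [-3.09864728e-01  2.27117636e+00 -1.39286006e-04] 93.30315024592987
```

Call:
servo_tool(
  commands=[
    {"grip":0,"dx":-0.3,"dy":1.2,"dz":0,"roll":-0.5},
    {"grip":0,"dx":-0.3,"dy":2.27,"dz":0,"roll":-0.5},
    {"grip":0.1,"dx":-0.3,"dy":2.27,"dz":1,"roll":-0.5},
    {"grip":0.2,"dx":-0.3,"dy":2.27,"dz":1.75,"roll":-0.5},
    {"grip":0.2,"dx":-0.3,"dy":2.27,"dz":1.75,"roll":-0.5},
    {"grip":0.3,"dx":-0.3,"dy":2.27,"dz":1.75,"roll":-0.5},
    {"grip":1,"dx":-0.3,"dy":2.27,"dz":1.75,"roll":-0.5},
    {"grip":1,"dx":-0.3,"dy":2.27,"dz":1.75,"roll":-0.5},
    {"grip":1,"dx":-0.3,"dy":2.27,"dz":1.75,"roll":-0.5},
    {"grip":1,"dx":-0.3,"dy":2.27,"dz":1.75,"roll":-0.5},
  ],
)

```text
clock: 8.25
tool_pos: [438.2, -122.3, 2.9]
orientation: [0.0, 0.683, 0.73, 0.0]
wrist_force: [-2.0, -1.1, 6.3]
opening: 42.8
gripper_force: 61.8
```

Call:
servo_tool(
  commands=[
    {"grip":1,"dx":0,"dy":0,"dz":-3,"roll":0},
    {"grip":1,"dx":0,"dy":0,"dz":-7,"roll":0},
    {"grip":1,"dx":2,"dy":3,"dz":-11,"roll":8},
    {"grip":1,"dx":5.5,"dy":6,"dz":-15,"roll":79},
    {"grip":1,"dx":5.5,"dy":10.6,"dz":-16.7,"roll":79},
    {"grip":1,"dx":5.5,"dy":10.6,"dz":-16.7,"roll":79},
    {"grip":1,"dx":5.5,"dy":10.6,"dz":-16.7,"roll":79},
    {"grip":1,"dx":5.5,"dy":10.6,"dz":-16.7,"roll":79},
    {"grip":1,"dx":5.5,"dy":10.6,"dz":-16.7,"roll":79},
    {"grip":1,"dx":5.5,"dy":10.6,"dz":-16.7,"roll":79},
    {"grip":1,"dx":5.5,"dy":10.6,"dz":-16.7,"roll":79},
    {"grip":1,"dx":5.5,"dy":10.6,"dz":-16.7,"roll":79},
  ],
)

```text
clock: 9.45
tool_pos: [539.9, -60.0, 169.2]
orientation: [-0.0, 0.992, 0.126, -0.0]
wrist_force: [-0.5, -0.4, -2.4]
opening: 42.2
gripper_force: 62.7
```

Call:
servo_tool(
  commands=[
    {"grip":1,"dx":0,"dy":0,"dz":0,"roll":0},
    {"grip":1,"dx":0,"dy":0,"dz":0,"roll":0},
  ],
)

```text
clock: 9.65
tool_pos: [540.0, -60.1, 169.4]
orientation: [-0.0, 0.992, 0.13, -0.0]
wrist_force: [-0.4, 0.4, -2.2]
opening: 42.2
gripper_force: 62.7
```

Run:
```python
from h import *
b,P=snap('wrist','w4.png'); print(P[1],robot.state()['opening'],robot.state()['wrist_force'],P[0].as_matrix().round(3),proj('wrist',(629,-35,80),P))
```

```text
[540.04144141 -60.12151927 169.36734017] 42.52024025821578 [ 0.62035573 -0.27297177 -1.74027172] [[ 0.966  0.257 -0.   ]
 [ 0.257 -0.966  0.   ]
 [-0.    -0.    -1.   ]] [255.42583144  74.75292926]
```

View pics/w4.png

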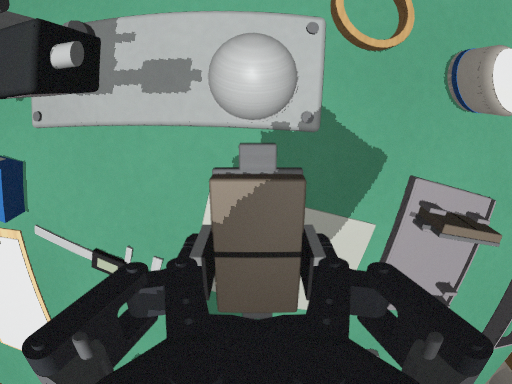

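The dome shows as a circle spanning (209..297, 33..118). The pad is held straight, the head is at top left, and the big pad is still in the rack.

```bash
cat > dome.py <<'E'
from h import *
from scipy.optimize import least_squares
def dome(n,a,P,c0,r0,r1,skip=None,guess=(629,-35)):
    g=cv2.GaussianBlur(cv2.cvtColor(a,cv2.COLOR_BGR2GRAY),(0,0),1).astype(np.float32)
    pts=[];rr=np.arange(r0,r1,.25)
    for t in np.radians(np.arange(0,360,4)):
        l=cv2.remap(g,(c0[0]+rr*np.cos(t)).astype(np.float32)[None],(c0[1]+rr*np.sin(t)).astype(np.float32)[None],1)[0]
        k=np.argmax(abs(np.gradient(l))); pts.append((c0[0]+rr[k]*np.cos(t),c0[1]+rr[k]*np.sin(t)))
    rays=[ray(n,p,P) for p in pts]
    def f(x):
        C=np.array([x[0],x[1],40.]); return [np.linalg.norm(np.cross(C-o,d))/np.linalg.norm(d)-x[2] for o,d in rays]
    s=least_squares(f,[*guess,40],loss='soft_l1',f_scale=.5); return s.x,np.array(f(s.x)),np.array(pts)
E
python3 - <<'E'
from dome import *
P=pose()
x,e,p=dome('wrist',cv2.imread('pics/w4.png'),P,(253,76),36,52); print(x,np.median(abs(e)),e.round(1).tolist())
t=cv2.imread('pics/t0.png'); x,e,_=dome('top',t,None,(270,187),8,16); print(x,np.median(abs(e)))
E
```

```text
[630.73936589 -31.2978487   40.08898384] 0.17860089321625594 [0.3, 0.5, 0.1, -0.6, -0.3, -0.3, 0.2, 0.7, 0.1, 0.8, 0.1, -0.1, -0.0, 0.2, 0.0, -0.2, 0.3, 0.0, 0.0, 0.5, -0.2, -0.0, -0.1, -0.2, -0.2, -0.5, 0.1, -0.0, -0.1, -0.2, -0.1, -0.2, 0.2, -0.2, -0.1, 0.1, -0.3, 0.1, -0.2, -0.3, 0.1, -0.2, -0.0, 0.2, 5.2, 5.0, 5.5, -0.5, -0.0, -0.2, 0.1, 0.3, 0.2, 0.0, 0.1, -0.0, 0.1, 0.2, 0.1, -0.1, -0.2, -0.3, 0.2, -0.2, -0.1, 0.4, 0.0, -0.4, -0.3, 0.2, -0.0, 0.2, -0.2, 0.2, -0.0, -0.5, -0.0, -0.0, -0.1, -0.3, -0.1, -0.3, 0.1, 0.1, 0.0, 0.0, 0.2, -0.6, 0.0, 0.5]
[629.77219929 -32.91897751  41.63423237] 0.8312470445428488
```

Run:
```python
from h import *
P=pose(); a=cv2.imread('pics/w4.png')
hsv=cv2.cvtColor(a,cv2.COLOR_BGR2HSV)
for v in (200,225): print(v,[(u,hsv[v,u].tolist()) for u in list(range(206,216))+list(range(300,310))])
print([(v,hsv[v,235].tolist()) for v in list(range(165,184))+list(range(304,320))])
print([(v,hsv[v,257].tolist()) for v in list(range(139,148))])
```

```text
200 [(206, [77, 116, 163]), (207, [69, 35, 175]), (208, [45, 10, 206]), (209, [34, 11, 184]), (210, [15, 39, 130]), (211, [16, 45, 129]), (212, [16, 42, 152]), (213, [14, 39, 149]), (214, [16, 44, 150]), (215, [17, 44, 150]), (300, [19, 48, 102]), (301, [19, 41, 100]), (302, [15, 50, 101]), (303, [16, 46, 94]), (304, [17, 49, 84]), (305, [68, 69, 81]), (306, [76, 120, 100]), (307, [76, 125, 102]), (308, [73, 120, 102]), (309, [78, 122, 100])]
225 [(206, [90, 9, 81]), (207, [90, 3, 79]), (208, [105, 6, 83]), (209, [110, 9, 81]), (210, [150, 3, 79]), (211, [11, 29, 71]), (212, [16, 52, 74]), (213, [17, 48, 85]), (214, [17, 53, 91]), (215, [20, 50, 92]), (300, [12, 44, 98]), (301, [14, 39, 97]), (302, [12, 52, 84]), (303, [18, 43, 72]), (304, [83, 12, 82]), (305, [100, 9, 82]), (306, [98, 13, 80]), (307, [90, 9, 81]), (308, [90, 3, 81]), (309, [90, 6, 84])]
[(165, [76, 133, 102]), (166, [76, 117, 107]), (167, [71, 64, 56]), (168, [0, 0, 51]), (169, [90, 5, 94]), (170, [95, 13, 117]), (171, [105, 8, 128]), (172, [130, 6, 127]), (173, [90, 5, 111]), (174, [25, 28, 54]), (175, [13, 39, 46]), (176, [6, 74, 52]), (177, [21, 41, 44]), (178, [13, 45, 68]), (179, [20, 47, 97]), (180, [15, 48, 117]), (181, [19, 47, 137]), (182, [18, 40, 152]), (183, [18, 40, 152]), (304, [17, 58, 84]), (305, [20, 48, 79]), (306, [17, 60, 76]), (307, [16, 54, 80]), (308, [16, 45, 85]), (309, [16, 50, 77]), (310, [18, 53, 82]), (311, [21, 52, 78]), (312, [49, 52, 78]), (313, [75, 116, 97]), (314, [77, 124, 101]), (315, [76, 115, 71]), (316, [12, 55, 23]), (317, [110, 61, 25]), (318, [90, 10, 26]), (319, [141, 78, 23])]
[(139, [76, 111, 166]), (140, [76, 114, 164]), (141, [76, 110, 164]), (142, [75, 109, 138]), (143, [76, 73, 84]), (144, [113, 11, 92]), (145, [113, 8, 124]), (146, [120, 2, 131]), (147, [113, 8, 131])]
```

Run:
```python
from h import *
P=pose(); zb=P[1][2]+.1
T=lambda p,z: P[0].inv().apply(onz('wrist',p,z,P)-P[1]).round(2)[:2]
print('far',T((235,178),zb+16),'near',T((235,312),zb+16),'L',T((209.7,200),zb+16),'R',T((304.7,200),zb+16),'L2',T((210.5,225),zb+16),'R2',T((303.5,225),zb+16),'lug',T((257,144),zb+5), 'shoulder',T((235,168.5),zb+5))
c=(T((235,178),zb+16)+T((235,312),zb+16))/2; print(c)
D=np.array([630.7,-31.3]); print(rel(P,[*D,P[1][2]]))
```

```text
far [38.23 -9.66] near [-37.16 -11.92] L [ 27.9  -21.44] R [27.95 21.74] L2 [ 15.48 -21.73] R2 [15.54 21.85] lug [5.175e+01 3.000e-02] shoulder [ 40.   -10.43]
[  0.535 -10.79 ]
[ 9.49644182e+00 -4.59950876e-01 -1.34838491e-03]
```

Call:
servo_tool(
  commands=[
    {"grip":1,"dx":3,"dy":-0.46,"dz":0,"roll":0},
    {"grip":1,"dx":6,"dy":-0.46,"dz":0,"roll":0},
    {"grip":1,"dx":9.48,"dy":-0.46,"dz":2,"roll":0},
    {"grip":1,"dx":9.48,"dy":-0.46,"dz":5,"roll":0},
    {"grip":1,"dx":9.48,"dy":-0.46,"dz":7.5,"roll":0},
    {"grip":1,"dx":9.48,"dy":-0.46,"dz":8.2,"roll":0},
    {"grip":1,"dx":9.48,"dy":-0.46,"dz":8.5,"roll":0},
    {"grip":1,"dx":9.48,"dy":-0.46,"dz":8.5,"roll":0},
    {"grip":1,"dx":9.48,"dy":-0.46,"dz":8.5,"roll":0},
  ],
)

```text
clock: 10.6
tool_pos: [631.5, -31.7, 86.0]
orientation: [-0.0, 0.992, 0.129, 0.001]
wrist_force: [0.8, 0.0, -2.2]
opening: 43.0
gripper_force: 62.6
```

Run:
```python
from h import *
s=robot.state();P=pose(); print(P[1],s['wrist_force'],rel(P,[630.7,-31.3,79.9]))
```

```text
[631.49850919 -31.67643728  86.00803585] [ 0.84793103  0.04115548 -2.20681863] [-0.06879261 -0.05692639  0.61065637]
```

Call:
servo_tool(
  commands=[
    {"grip":1,"dx":-0.05,"dy":-0.05,"dz":0.2,"roll":0},
    {"grip":1,"dx":-0.05,"dy":-0.05,"dz":0.35,"roll":0},
    {"grip":1,"dx":-0.05,"dy":-0.05,"dz":0.45,"roll":0},
    {"grip":1,"dx":-0.05,"dy":-0.05,"dz":0.5,"roll":0},
    {"grip":1,"dx":-0.05,"dy":-0.05,"dz":0.5,"roll":0},
  ],
)

```text
clock: 11.1
tool_pos: [630.2, -31.1, 79.9]
orientation: [-0.0, 0.992, 0.129, 0.0]
wrist_force: [-2.4, 0.9, 2.3]
opening: 42.0
gripper_force: 63.4
```

Call:
servo_tool(
  commands=[
    {"grip":0.45,"dx":0,"dy":0,"dz":0,"roll":0},
    {"grip":0.43,"dx":0,"dy":0,"dz":0,"roll":0},
    {"grip":0.4,"dx":0,"dy":0,"dz":0,"roll":0},
    {"grip":0.4,"dx":0,"dy":0,"dz":0,"roll":0},
    {"grip":0.4,"dx":0,"dy":0,"dz":0,"roll":0},
    {"grip":0.4,"dx":0,"dy":0,"dz":0,"roll":0},
  ],
)

```text
clock: 11.7
tool_pos: [630.1, -31.3, 79.5]
orientation: [0.0, 0.992, 0.129, -0.0]
wrist_force: [0.2, 0.1, 0.1]
opening: 51.7
gripper_force: 0.0
```

Run:
```python
from h import *
b,P=snap('wrist','w5.png'); s=robot.state(); print(P[1],s['opening'],s['wrist_force'])
```

```text
[630.14863813 -31.25667096  79.54419311] 50.99516623526969 [-0.30633466  0.88199894  0.0646507 ]
```

View pics/w5.png

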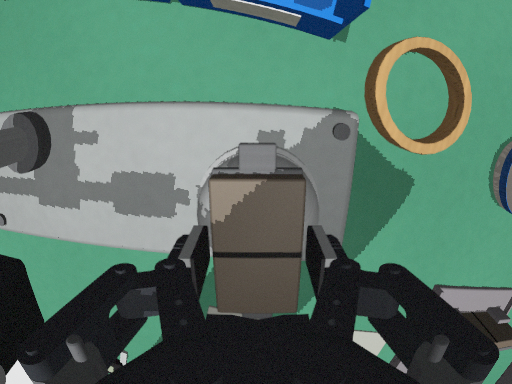

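The pad rests on the dome, let go, and looks unchanged from the held view: lug end at (257,143), lining from v=178 to v=312.

```bash
cat > tilt.py <<'E'
from h import *
def edges(f):
    g=cv2.GaussianBlur(cv2.imread('pics/'+f),(0,0),.7)
    s=cv2.cvtColor(g,cv2.COLOR_BGR2Lab).astype(float)
    def e(p,q):
        n=400;t=np.linspace(0,1,n)[:,None];x=(np.array(p)*(1-t)+np.array(q)*t).astype(np.float32)
        l=np.stack([cv2.remap(s[:,:,k].astype(np.float32),x[None,:,0],x[None,:,1],1)[0] for k in range(3)])
        k=np.argmax((np.gradient(l,axis=1)**2).sum(0)); return x[k].round(1).tolist()
    L=lambda v:np.median([e((203,w),(216,w))[0] for w in v]); Rr=lambda v:np.median([e((297,w),(310,w))[0] for w in v])
    return dict(Lfar=L(range(186,206)),Rfar=Rr(range(186,206)),Lnear=np.median([e((207,w),(222,w))[0] for w in range(296,308)]),Rnear=np.median([e((290,w),(306,w))[0] for w in range(296,308)]),lug=np.median([e((u,137),(u,150))[1] for u in range(246,270)]),near=np.median([e((u,306),(u,315))[1] for u in range(225,250)]))
if __name__=='__main__':
    import sys
    for f in sys.argv[1:]: print(f,edges(f))
E
python3 tilt.py w4.png w5.png
```

```text
w4.png {'Lfar': np.float64(209.5), 'Rfar': np.float64(305.0), 'Lnear': np.float64(208.60000610351562), 'Rnear': np.float64(297.1000061035156), 'lug': np.float64(142.6999969482422), 'near': np.float64(314.0)}
w5.png {'Lfar': np.float64(208.6999969482422), 'Rfar': np.float64(305.0), 'Lnear': np.float64(215.0), 'Rnear': np.float64(297.1000061035156), 'lug': np.float64(142.6999969482422), 'near': np.float64(313.0)}
```

Call:
servo_tool(
  commands=[
    {"grip":0.25,"dx":0,"dy":0,"dz":0,"roll":0},
    {"grip":0.25,"dx":0,"dy":0,"dz":-1,"roll":0},
    {"grip":0.25,"dx":0,"dy":0,"dz":-3,"roll":0},
    {"grip":0,"dx":0,"dy":0,"dz":-7,"roll":0},
    {"grip":0,"dx":0,"dy":0,"dz":-12,"roll":0},
    {"grip":0,"dx":0,"dy":0,"dz":-17,"roll":-90},
    {"grip":0,"dx":0,"dy":0,"dz":-20,"roll":-90},
    {"grip":0,"dx":0,"dy":0,"dz":-20,"roll":-90},
    {"grip":0,"dx":0,"dy":0,"dz":-20,"roll":-90},
    {"grip":0,"dx":0,"dy":0,"dz":-20,"roll":-90},
    {"grip":0,"dx":0,"dy":0,"dz":-20,"roll":-90},
    {"grip":0,"dx":0,"dy":0,"dz":-20,"roll":-90},
  ],
)

```text
clock: 12.95
tool_pos: [630.1, -31.7, 280.4]
orientation: [0.0, 0.792, 0.611, 0.0]
wrist_force: [0.3, 0.6, -0.7]
opening: 85.3
gripper_force: 0.0
```

Call:
servo_tool(
  commands=[
    {"grip":0,"dx":0,"dy":0,"dz":0,"roll":-29},
    {"grip":0,"dx":0,"dy":0,"dz":0,"roll":-29},
    {"grip":0,"dx":0,"dy":0,"dz":0,"roll":-29},
    {"grip":0,"dx":0,"dy":0,"dz":0,"roll":-29},
    {"grip":0,"dx":0,"dy":0,"dz":0,"roll":-29},
  ],
)

```text
clock: 13.45
tool_pos: [630.1, -31.7, 280.3]
orientation: [0.0, 0.616, 0.788, 0.0]
wrist_force: [-0.5, 0.2, 0.2]
opening: 85.2
gripper_force: 0.0
```

Run:
```python
from h import *
b,P=snap('wrist','w6.png'); s=robot.state(); print(P[1],s['opening'],P[0].as_matrix().round(3))
```

```text
[630.08703025 -31.71712818 280.34444124] 85.26308800755643 [[-0.241  0.97   0.001]
 [ 0.97   0.241  0.   ]
 [-0.     0.001 -1.   ]]
```

View pics/w6.png

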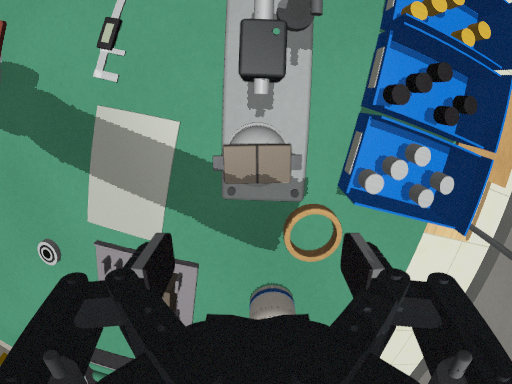

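The pad is balanced on the dome (lining spans u 222–293, v 143–185), and the dark head spans u 240–287, v 18–85. The rod leaves the head upwards at (264,8), and the lever foot is at (300,10).

Run:
```python
from dome import *
P=pose(); a=cv2.imread('pics/w6.png'); g=cv2.cvtColor(a,cv2.COLOR_BGR2GRAY)
for v in range(10,90,4):
    r=g[v,225:305]; k=np.where(r<75)[0]+225; print(v,(k.min(),k.max()) if len(k) else None,int(np.median(g[v,250:278])),g[v,236:292:4].tolist())
D=np.array([630.7,-31.3])
for yaw in (12,14,16,18):
    yd=np.array([-np.sin(np.radians(yaw)),np.cos(np.radians(yaw))]); xd=np.array([yd[1],-yd[0]])
    H=D+120*yd; print(yaw,H.round(1),[proj('wrist',[*(H+sx*17*xd+sy*22*yd),209],P).round(1).tolist() for sx,sy in((-1,1),(1,1),(1,-1),(-1,-1))],[proj('wrist',[*(D+x*xd+y*yd),20],P).round(0).tolist() for x,y in((-50,-70),(70,-70),(-50,60),(70,60))])
```

```text
10 (np.int64(277), np.int64(304)) 165 [161, 163, 163, 163, 165, 157, 186, 200, 174, 126, 146, 73, 66, 67]
14 (np.int64(276), np.int64(304)) 160 [165, 163, 161, 162, 110, 159, 186, 200, 174, 121, 62, 71, 71, 66]
18 (np.int64(277), np.int64(304)) 146 [162, 164, 142, 135, 89, 146, 171, 198, 170, 120, 90, 72, 74, 72]
22 (np.int64(241), np.int64(304)) 78 [167, 117, 81, 83, 80, 79, 80, 77, 78, 76, 73, 74, 62, 71]
26 (np.int64(241), np.int64(304)) 81 [165, 80, 85, 82, 82, 83, 82, 80, 78, 77, 77, 78, 61, 54]
30 (np.int64(240), np.int64(301)) 83 [166, 74, 86, 85, 84, 85, 83, 83, 78, 52, 130, 88, 61, 82]
34 (np.int64(240), np.int64(286)) 83 [167, 49, 89, 83, 85, 84, 83, 83, 83, 83, 106, 79, 61, 109]
38 (np.int64(240), np.int64(286)) 84 [166, 47, 86, 86, 86, 86, 86, 81, 85, 83, 80, 81, 59, 110]
42 (np.int64(240), np.int64(286)) 85 [167, 48, 89, 90, 87, 85, 82, 86, 82, 84, 84, 83, 60, 110]
46 (np.int64(240), np.int64(286)) 87 [168, 46, 91, 90, 89, 87, 88, 86, 83, 84, 84, 82, 54, 111]
50 (np.int64(239), np.int64(285)) 89 [165, 46, 92, 90, 88, 89, 92, 90, 87, 86, 85, 86, 56, 171]
54 (np.int64(239)
[... 711 characters left out ...]
, 103, 89, 171, 204, 185, 128, 57, 95, 167, 171, 169]
86 None 167 [166, 167, 167, 107, 107, 173, 206, 183, 125, 110, 167, 167, 166, 170]
12 [605.8  86.1] [[239.9, 5.5], [287.4, 7.3], [285.7, 65.0], [237.7, 63.3]] [[221.0, 200.0], [304.0, 203.0], [221.0, 109.0], [310.0, 112.0]]
14 [601.7  85.1] [[233.0, 6.3], [280.5, 6.2], [280.9, 64.0], [232.8, 64.1]] [[223.0, 201.0], [306.0, 201.0], [220.0, 110.0], [309.0, 110.0]]
16 [597.6  84.1] [[226.1, 7.4], [273.6, 5.4], [276.1, 63.2], [228.1, 65.1]] [[224.0, 203.0], [307.0, 200.0], [218.0, 111.0], [307.0, 108.0]]
18 [593.6  82.8] [[219.3, 8.8], [266.6, 4.9], [271.2, 62.6], [223.3, 66.3]] [[226.0, 204.0], [309.0, 198.0], [217.0, 113.0], [306.0, 107.0]]
```

Run:
```python
from h import *
P=pose(); D=np.array([630.7,-31.3])
c=[onz('wrist',p,209,P)[:2] for p in [(240.5,20.5),(287.5,20.5),(285.7,73),(239,73)]]
print(np.round(c,1).tolist()); C=np.mean(c,0); d=C-D
yl=(c[0]+c[1]-c[2]-c[3]); print(C,np.hypot(*d),'yaw',np.degrees(np.arctan2(-d[0],d[1])),np.degrees(np.arctan2(-yl[0],yl[1])),'sizes',np.hypot(*yl)/2,np.hypot(*(c[0]-c[1])))
print(rel(P,[*C,300]))
```

```text
[[587.9, 92.7], [620.3, 101.0], [628.3, 62.4], [596.3, 54.3]]
[608.19060326  77.60244038] 111.20438148841203 yaw 11.678197235946149 12.134358174641113 sizes 39.34183469448029 33.443639539689606
[11.13257475  0.48965388 -1.98050947]
```

Call:
servo_tool(
  commands=[
    {"grip":0,"dx":5,"dy":0.25,"dz":0,"roll":2},
    {"grip":0,"dx":10.3,"dy":0.5,"dz":0,"roll":2},
    {"grip":0,"dx":10.3,"dy":0.5,"dz":1,"roll":2},
    {"grip":0,"dx":10.3,"dy":0.5,"dz":4,"roll":2},
    {"grip":0,"dx":10.3,"dy":0.5,"dz":7,"roll":2},
    {"grip":0,"dx":10.3,"dy":0.5,"dz":8.9,"roll":2},
    {"grip":0.2,"dx":10.3,"dy":0.5,"dz":8.9,"roll":2},
    {"grip":0.4,"dx":10.3,"dy":0.5,"dz":8.9,"roll":2},
    {"grip":0.5,"dx":10.3,"dy":0.5,"dz":8.9,"roll":2},
    {"grip":0.5,"dx":10.3,"dy":0.5,"dz":8.9,"roll":2},
  ],
)

```text
clock: 14.5
tool_pos: [610.8, 69.9, 191.9]
orientation: [0.001, 0.63, 0.777, 0.001]
wrist_force: [0.1, -1.1, -0.2]
opening: 42.7
gripper_force: 0.0
```

Call:
servo_tool(
  commands=[
    {"grip":0.6,"dx":0,"dy":0,"dz":0,"roll":0},
    {"grip":0.65,"dx":0,"dy":0,"dz":0,"roll":0},
    {"grip":0.7,"dx":0,"dy":0,"dz":0,"roll":0},
    {"grip":0.7,"dx":0,"dy":0,"dz":0,"roll":0},
  ],
)

```text
clock: 14.9
tool_pos: [608.7, 69.4, 191.6]
orientation: [-0.001, 0.63, 0.777, -0.001]
wrist_force: [-11.0, -1.5, 9.7]
opening: 32.7
gripper_force: 59.8
```

Call:
servo_tool(
  commands=[
    {"grip":0.7,"dx":-0.3,"dy":-0.1,"dz":0,"roll":0},
    {"grip":0.7,"dx":-1.3,"dy":-0.1,"dz":0,"roll":0},
    {"grip":0.7,"dx":-2.6,"dy":-0.1,"dz":0,"roll":0},
    {"grip":0.7,"dx":-3.9,"dy":-0.1,"dz":0,"roll":0},
    {"grip":0.7,"dx":-5.2,"dy":-0.1,"dz":0,"roll":0},
    {"grip":0.7,"dx":-6.5,"dy":-0.1,"dz":0,"roll":0},
    {"grip":0.7,"dx":-7.8,"dy":-0.1,"dz":0,"roll":0},
    {"grip":0.7,"dx":-9,"dy":-0.1,"dz":0,"roll":0},
    {"grip":0.7,"dx":-10,"dy":-0.1,"dz":0,"roll":0},
    {"grip":0.7,"dx":-10.5,"dy":-0.1,"dz":0,"roll":0},
    {"grip":0.7,"dx":-10.5,"dy":-0.1,"dz":0,"roll":0},
  ],
)

```text
clock: 16.0
tool_pos: [630.6, -34.1, 191.6]
orientation: [-0.0, 0.63, 0.777, -0.0]
wrist_force: [-4.1, -1.1, 5.2]
opening: 32.3
gripper_force: 60.0
```

Call:
servo_tool(
  commands=[
    {"grip":0.7,"dx":-0.2,"dy":0,"dz":0,"roll":0},
    {"grip":0.7,"dx":-0.4,"dy":0,"dz":0,"roll":0},
    {"grip":0.7,"dx":-0.6,"dy":0,"dz":0,"roll":0},
    {"grip":0.7,"dx":-0.75,"dy":0,"dz":0,"roll":0},
    {"grip":0.7,"dx":-0.75,"dy":0,"dz":0,"roll":0},
  ],
)

```text
clock: 16.5
tool_pos: [631.7, -39.1, 191.6]
orientation: [-0.001, 0.629, 0.777, 0.0]
wrist_force: [-8.3, 4.2, 8.9]
opening: 33.0
gripper_force: 60.4
```

Call:
servo_tool(
  commands=[
    {"grip":0.7,"dx":-0.15,"dy":0,"dz":0,"roll":0},
    {"grip":0.7,"dx":-0.3,"dy":0,"dz":0,"roll":0},
    {"grip":0.7,"dx":-0.45,"dy":0,"dz":0,"roll":0},
    {"grip":0.7,"dx":-0.45,"dy":0,"dz":0,"roll":0},
  ],
)

```text
clock: 16.9
tool_pos: [631.7, -39.1, 191.6]
orientation: [-0.004, 0.628, 0.778, 0.002]
wrist_force: [-16.0, 15.3, 14.5]
opening: 32.9
gripper_force: 61.1
```

Call:
servo_tool(
  commands=[
    {"grip":0.5,"dx":0.5,"dy":0,"dz":0,"roll":0},
    {"grip":0.4,"dx":0.5,"dy":0,"dz":0,"roll":0},
    {"grip":0.3,"dx":0.5,"dy":0,"dz":0,"roll":0},
    {"grip":0.3,"dx":0.5,"dy":0,"dz":-2,"roll":0},
    {"grip":0.3,"dx":0.5,"dy":0,"dz":-6,"roll":0},
    {"grip":0.6,"dx":0.5,"dy":0,"dz":-11,"roll":0},
    {"grip":1,"dx":0.5,"dy":3,"dz":-14,"roll":0},
    {"grip":1,"dx":0.5,"dy":6,"dz":-14,"roll":0},
    {"grip":1,"dx":5,"dy":6,"dz":-14,"roll":0},
    {"grip":1,"dx":10,"dy":6,"dz":-14,"roll":0},
    {"grip":1,"dx":12,"dy":6,"dz":-14,"roll":0},
    {"grip":1,"dx":12,"dy":6,"dz":-14,"roll":0},
  ],
)

```text
clock: 18.1
tool_pos: [667.0, 89.6, 330.1]
orientation: [-0.0, 0.627, 0.779, 0.0]
wrist_force: [0.4, -0.8, 0.4]
opening: -0.1
gripper_force: 0.0
```

Run:
```python
from h import *
b,P=snap('scene','s7.png'); t,_=snap('top','t7.png'); s=robot.state(); print(P[1],s['opening'],s['wrist_force'])
D=np.array([630.7,-31.3]);y=np.radians(11.9);yd=np.array([-np.sin(y),np.cos(y)]);xd=np.array([yd[1],-yd[0]])
d=P[1][:2]-D; print('stand',d@xd,d@yd)
S=lambda x,yy,z:[*(D+x*xd+yy*yd),z]
for nm,X in [('head',S(0,0,209)),('pivot',S(0,195,214)),('tip',S(22,195,296)),('pad',S(0,0,96))]: print(nm,proj('scene',X).round(1),proj('top',X).round(1))
big=cv2.resize(b[150:290,180:380],None,fx=4,fy=4,interpolation=cv2.INTER_CUBIC); cv2.imwrite('pics/s7c.png',big)
```

```text
[667.0291893   89.6260939  330.13709861] -0.12203183715685356 [-0.21180822 -1.17536021 -0.01766963]
stand 60.48390483733722 110.8360385307265
head [240.3 194.8] [270.  174.2]
pivot [325.  203.4] [201.7 181.2]
tip [331.5 189. ] [196.5 165.6]
pad [240.8 221.2] [269.2 183.7]
```

View pics/s7c.png

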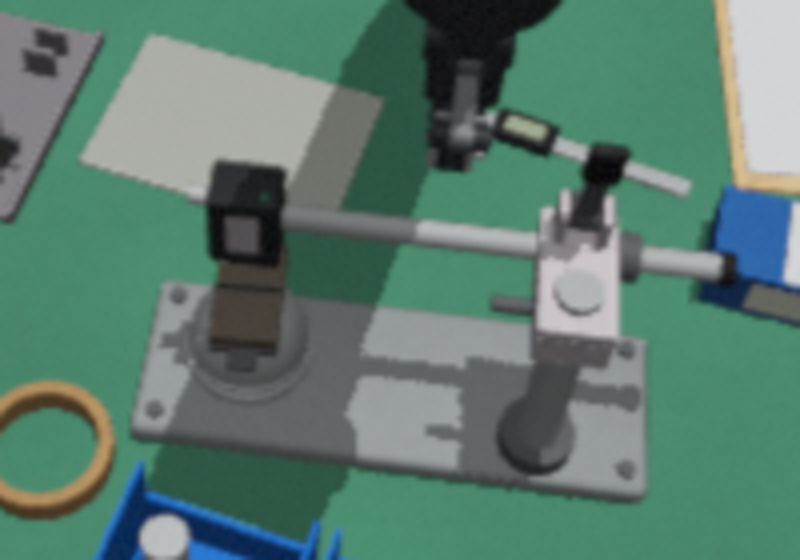

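The head is out over the dome with the level pad beneath it. The lever is open with its tip at crop (605,160), which is scene pixel (331,190), as predicted.

Call:
servo_tool(
  commands=[
    {"grip":1,"dx":4.5,"dy":0,"dz":0,"roll":0},
    {"grip":1,"dx":8.4,"dy":0,"dz":0,"roll":0},
    {"grip":1,"dx":8.4,"dy":0,"dz":3,"roll":0},
    {"grip":1,"dx":8.4,"dy":0,"dz":5.4,"roll":0},
    {"grip":1,"dx":8.4,"dy":-1,"dz":5.4,"roll":0},
    {"grip":1,"dx":8.4,"dy":-2,"dz":5.4,"roll":0},
    {"grip":1,"dx":8.4,"dy":-3,"dz":5.4,"roll":0},
    {"grip":1,"dx":8.4,"dy":-4,"dz":5.2,"roll":0},
    {"grip":1,"dx":8.4,"dy":-4.5,"dz":5.2,"roll":0},
  ],
)

```text
clock: 19.1
tool_pos: [605.4, 157.3, 280.2]
orientation: [0.0, 0.63, 0.777, 0.001]
wrist_force: [1.2, -0.5, 0.5]
opening: -0.0
gripper_force: 0.4
```

Call:
servo_tool(
  commands=[
    {"grip":1,"dx":0.4,"dy":-1,"dz":0.1,"roll":0},
    {"grip":1,"dx":0.4,"dy":-2,"dz":0.4,"roll":0},
    {"grip":1,"dx":0.4,"dy":-3.2,"dz":1,"roll":0},
    {"grip":1,"dx":0.4,"dy":-4.1,"dz":1.7,"roll":0},
    {"grip":1,"dx":0.4,"dy":-5,"dz":2.4,"roll":0},
    {"grip":1,"dx":0.4,"dy":-5.6,"dz":3.2,"roll":0},
    {"grip":1,"dx":0.4,"dy":-6.1,"dz":3.9,"roll":0},
    {"grip":1,"dx":0.4,"dy":-6.5,"dz":4.6,"roll":0},
    {"grip":1,"dx":0.4,"dy":-6.9,"dz":5.2,"roll":0},
  ],
)

```text
clock: 20.0
tool_pos: [537.9, 147.8, 226.5]
orientation: [0.001, 0.629, 0.777, 0.001]
wrist_force: [4.2, 0.7, 5.8]
opening: -0.1
gripper_force: 2.2
```

Call:
servo_tool(
  commands=[
    {"grip":1,"dx":0,"dy":-0.3,"dz":0.5,"roll":0},
    {"grip":1,"dx":0,"dy":-0.6,"dz":1,"roll":0},
    {"grip":1,"dx":0,"dy":-0.8,"dz":1.3,"roll":0},
    {"grip":1,"dx":0,"dy":-0.8,"dz":1.5,"roll":0},
    {"grip":1,"dx":0,"dy":-0.8,"dz":1.5,"roll":0},
  ],
)

```text
clock: 20.5
tool_pos: [531.2, 146.1, 214.6]
orientation: [0.001, 0.63, 0.777, 0.002]
wrist_force: [-3.2, -1.3, 28.5]
opening: -0.0
gripper_force: 14.4
```

Call:
servo_tool(
  commands=[
    {"grip":1,"dx":0,"dy":0,"dz":-1,"roll":0},
    {"grip":1,"dx":0,"dy":0,"dz":-5,"roll":0},
    {"grip":1,"dx":0,"dy":0,"dz":-9,"roll":0},
    {"grip":1,"dx":0,"dy":-5,"dz":-9,"roll":0},
    {"grip":1,"dx":3,"dy":-9,"dz":-9,"roll":0},
    {"grip":1,"dx":8,"dy":-10,"dz":-9,"roll":0},
    {"grip":1,"dx":13,"dy":-10,"dz":-9,"roll":0},
    {"grip":1,"dx":13,"dy":-10,"dz":-9,"roll":0},
    {"grip":1,"dx":13,"dy":-10,"dz":-9,"roll":0},
  ],
)

```text
clock: 21.4
tool_pos: [403.7, 252.8, 300.5]
orientation: [0.0, 0.629, 0.778, -0.002]
wrist_force: [1.3, -0.8, -0.5]
opening: -0.2
gripper_force: 0.0
```

Run:
```python
from h import *
b,P=snap('scene','s8.png'); t,_=snap('top','t8.png'); print(P[1])
D=np.array([630.7,-31.3]);y=np.radians(11.9);yd=np.array([-np.sin(y),np.cos(y)]);xd=np.array([yd[1],-yd[0]])
S=lambda x,yy,z:[*(D+x*xd+yy*yd),z]
for n,im,old in(('scene',b,'s7.png'),('top',t,'t7.png')):
    o=cv2.imread('pics/'+old); g=cv2.cvtColor(im,6)
    for th in (70,80,86,90,94,98):
        r=np.radians(th); px=[proj(n,S(-q*np.sin(r),195,214+q*np.cos(r)),None) for q in range(52,84,3)]
        print(n,th,px[-1].round(0),[int(g[int(round(p[1])),int(round(p[0]))]) for p in px])
    d=cv2.absdiff(im,o).max(2); c=proj(n,S(0,0,100)).astype(int); w=d[c[1]-30:c[1]+30,c[0]-25:c[0]+25]; print('dome diff',w.max(),(w>25).sum())
# tip: darkest blob near predicted tip in scene
for n,im in(('scene',b),('top',t)):
    p=proj(n,S(-67,195,209)).astype(int); g=cv2.cvtColor(im,6); x,yv=p; print(n,p); print(g[yv-8:yv+9:2,x-12:x+13:2])
```

```text
[403.66654649 252.77405964 300.45559679]
scene 70 [328. 170.] [36, 34, 35, 38, 67, 107, 117, 116, 116, 116, 116]
scene 80 [327. 172.] [35, 34, 33, 33, 34, 37, 63, 100, 115, 117, 116]
scene 86 [326. 174.] [37, 36, 35, 34, 33, 33, 34, 63, 100, 115, 117]
scene 90 [326. 176.] [54, 35, 34, 33, 36, 35, 33, 34, 37, 63, 100]
scene 94 [325. 177.] [87, 54, 35, 34, 33, 36, 35, 32, 33, 39, 60]
scene 98 [325. 179.] [97, 87, 54, 35, 34, 33, 33, 36, 35, 32, 33]
dome diff 63 966
top 70 [202. 206.] [125, 126, 126, 75, 75, 78, 78, 78, 77, 76, 76]
top 80 [203. 208.] [124, 89, 77, 78, 80, 81, 80, 79, 79, 78, 75]
top 86 [204. 209.] [89, 77, 78, 80, 81, 80, 79, 82, 80, 80, 81]
top 90 [204. 210.] [89, 77, 78, 80, 81, 82, 82, 82, 80, 80, 69]
top 94 [204. 210.] [89, 77, 79, 79, 81, 82, 82, 80, 80, 81, 69]
top 98 [205. 210.] [80, 74, 79, 81, 82, 82, 82, 80, 80, 82, 67]
dome diff 72 1268
scene [325 182]
[[ 71  72  71  70  77 115 116 117 116 117 115 115 114]
 [ 73  70  71  72  70  72  99 107 110 115 116 115 113]
 [ 67  71  72  72  55  36  39  38  48 105 116 113 113]
 [ 64  48  56  69  50  33  32  32  34  99 115 114 114]
 [103  97  34  39  48  33  36  36  32  99 115 117 114]
 [ 74  69  24  78  59  36  34  35  33  95 112 114 113]
 [ 21  23  31 104  80  36  54  51  37  67 113 116 113]
 [ 55  26  47  84  94  63  97  98  59  89 106 114 113]
 [ 71  70  70  72  71  67  98 102 100 115 113 109 100]]
top [203 204]
[[101 104 105 106 106  91 120 121 113 110 112 110 112]
 [105 108 107 105 105 111 124 126 100 111 107 110 111]
 [ 95 115 167 166 162  66  77  77  59 124 167 159 169]
 [162 161 164 161 161  57  80  80  64 173 161 162 167]
 [164 159 160 160 165  49  80  81  65 174 163 162 164]
 [163 141 164 159 163  45  79  83  73 174 162 164 162]
 [158 110 120 161 162  62  75  83  80 146 162 163 166]
 [168 138 164 164 167  91  68  67  53 130 149 139 126]
 [148 146 140 104 105  91  73  72  70  73 129 128 128]]
```

Run:
```python
from h import *
for n in ('s7','s8'):
    h=cv2.cvtColor(cv2.imread(f'pics/{n}.png'),40)[205:250,222:262]
    m=((h[:,:,0]<25)&(h[:,:,1]>25)).astype(np.uint8); k,_,st,ce=cv2.connectedComponentsWithStats(m); i=1+np.argmax(st[1:,4]); print(n,st[i],ce[i].round(1))
    g=cv2.imread(f'pics/{n}.png',0)[185:222,222:262]; y,x=np.where(g<60); print('head',x.min(),x.max(),y.min(),y.max(),np.median(x),np.median(y))
p0=cv2.imread('pics/s0.png');p8=cv2.imread('pics/s8.png')
for nm,(x,y) in dict(filter=(142,229),carton=(380,215),bigpad=(163,182)).items(): d=cv2.absdiff(p0,p8)[y-14:y+14,x-14:x+14].max(2); print(nm,(d>30).mean())
```

```text
s7 [ 10   7  19  25 346] [19.6 20.5]
head 10 29 6 36 20.0 18.0
s8 [ 10   7  19  25 348] [19.6 20.5]
head 10 28 6 36 19.0 18.0
filter 0.0
carton 0.2971938775510204
bigpad 0.0
```

Run:
```python
from rig import robot
print(robot.job_done())
```

```text
the job is handed in; nothing more can be done
None
```

The smaller pad was laid flat on the mat, then balanced level on the dome; the laser head is out on its stop over it, the lever is fully shut towards the robot, and the job is handed in (about 21.5 s of the 72 s). The bigger pad and the filter look unchanged in the before/after images; the arm never came near the carton, though I did not confirm the carton by image because the rod's movement changed that view.

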